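Spin-test two cable pulleys and bin the one that binds

ROBOT

A 6-joint arm with a two-finger parallel gripper is mounted at the origin on the work surface. World frame = base frame: x ahead of the robot, y to its left, z up, the work surface at z = 0. Lengths are in mm, angles in rad, forces in N, time in s.
With the tool pointing down it reaches from about 400 to 925 mm from the base axis. Payload 12.5 kg.
Tool frame: the origin (TCP) lies midway between the tips of the shut fingers; the grasp point (between the pads) lies 19 mm behind it; z points along the fingers, y is the line along which they close (so a half turn about z gives the same grasp; the last joint's range is limited). The gripper opens to 95 mm and grips with 3 to 60 N. Pads are 20 mm wide; open, the fingers measure 119 mm over their backs; the gripper's body (75 mm by 180 mm) begins 59 mm behind the grasp point.
Start: joints at [-1.242, 0.491, 1.559, -0, 1.092, -0.106], TCP at [263.292, -566.854, 214.661] pointing down, gripper open.
Joint ranges: [-3.1, 3.1], [-0.84, 2.19], [0.05, 2.79], [-1.13, 4.28], [0.06, 2.93], [-2.69, 2.69]. Speed limits (rad/s): [2.22, 2.22, 2.79, 3.14, 3.14, 3.14].

INTERFACE

Orientations are given as [roll, pitch, yaw] about the fixed x, y, z axes, in that order (R = Rz(yaw) Ry(pitch) Rx(roll)).
In Python, from cell import readout, eyes, env gives the robot as it stands.
- The arm moves only by the tool move_arm, never from a script. Its argument "plan" is a list of rows, each a list of 3 entries, a list of its own where there are three numbers: the turn, a rotation vector about the tool's x, y, z in degrees, then the shift along the tool's x, y, z in m, then the gripper command: -1 is shut, 1 is fully open, values between are in proportion. In form: [[[ax, ay, az], [x, y, z], jaw], ...]. A call has 1 to 5 rows; each row is the pose to reach, as a shift and turn from the pose commanded when the call began, along the tool's axes at that moment; what a row does not reach only later rows make up. A row lasts 1/8 s, in which the tool goes at most 62.5 mm and 10.7 degrees, less where a joint would pass 70% of its speed; a pose out of reach is approached as far as the arm can. A call with a gripper value outside its range is refused whole. The fingers move at their own pace and stop on an object; the grip force is fixed at half the most. Time passes only in rows, so rows that repeat a pose let the fingers close. It gives the time, the measured TCP pose, the force, the opening and the grip force at its end, in the units of the state.
- readout.state(): the state, without advancing time (a new reading comes with each control period).
- eyes.read_camera(name): name is "scene" or "top" or "wrist"; returns a dict with "img" (480x640x3 uint8, red, green, blue), "K" (3x3 intrinsics, pixels), "extrinsics" (4x4, takes a point from camera to world coordinates). Camera axes: x right, y up, looking along -z (the intrinsics and any distortion apply to the point x, -y, -z); pixel columns grow to the right and rows downward; lengths in mm; the calibration is good to about 2 mm. A picture is of the moment at which its call begins. There is no depth.
- env.job_done(): hands the job in; it is judged then, once.
Trained networks look in a picture, given as the dict that the camera call returned (one of the last four; its "shot" number tells which), for a name from the list of things; names that differ only in an ending like _2 or _b are one class to them, and where a whole thing is asked for, a point or a joint stands for the part that bears it (a point fixed in the world has none). Each returns a list of dicts, best first, with "score" (0 to 1); they miss things now and then, are a little off and sometimes report something else, mostly with a low value. They report only what shows in the picture. A call takes as long as a camera call.
- eyes.cut_out(picture, name): "mask" (480x640 bool, what is visible of it) and "uv" ([column, row] in pixels, amid what is visible of it).
The state is a dict: "t": time; "joints": joint angles; "qvel": joint speeds; "tau": joint torques, N m; "eef_pos": TCP position; "tcp_rot": TCP orientation; "ft_force": force on the tool from outside, world axes, zero at the start; "moment": the same for the moment, N m; "opening": opening from 0.0 (shut) to 1.0 (fully open); "grip_force": force on a finger pad.
Only numpy, scipy, OpenCV 4.12 (cv2) and the standard library are available. Lean on these libraries where they do the work, as an engineer would, in place of code of your own. Each camera call takes 0.05 s, during which the arm holds its last target. There are 200 camera calls.

TASK

Where they stand on the tiled step, push each of the two cable pulley wheels round one way by its yellow rib, at least an eighth of a turn, to find out which runs free and which one binds. Then lift the pulley that binds by its axle post and stand it upright on the floor of the orange bin; leave the free-running one standing where it is.

Things in the scene. Friction and masses are not known exactly. Their poses are not given: they have to be found in the camera images.
- pulley_a: Cable pulley on a loose stand, 0.8 kg; twin of the other; just one of the two binds. Origin: underside centre of its 90 mm square rubber foot, z up along the axle. Black wheel 110 mm across, top face 38 mm above origin; on it one yellow radial rib, 8 mm thick, 38 to 56 mm up, 22 to 52 mm from the axis. Fixed chrome axle post, 24 mm across, tops out at 100 mm: lift by it.
- pulley_b: Cable pulley on a loose stand, 0.8 kg; twin of the other; just one of the two binds. Origin: underside centre of its 90 mm square rubber foot, z up along the axle. Black wheel 110 mm across, top face 38 mm above origin; on it one yellow radial rib, 8 mm thick, 38 to 56 mm up, 22 to 52 mm from the axis. Fixed chrome axle post, 24 mm across, tops out at 100 mm: lift by it.
- wheel_a (a joint): Wheel angle of pulley_a, rad, counterclockwise from above, 0 at start, no stops; the rib lies along the stand's +x at 0. To turn it, lower a shut fingertip beside the rib, push the rib sideways and lift clear. A free wheel keeps coasting for a second or more after a brisk push; a binding one drags (about 0.7 N at the rib) and stops at once when no longer pushed.
- wheel_b (a joint): Wheel angle of pulley_b, rad, counterclockwise from above, 0 at start, no stops; the rib lies along the stand's +x at 0. To turn it, lower a shut fingertip beside the rib, push the rib sideways and lift clear. A free wheel keeps coasting for a second or more after a brisk push; a binding one drags (about 0.7 N at the rib) and stops at once when no longer pushed.
- bin: Orange open-topped reject bin, fixed, 190 x 190 mm outside, 60 mm high, walls and floor 5 mm thick. Origin: centre of its underside, at the same level as the undersides of the pulleys at the start; x and y along its sides, z up.

How it is judged:
By the outcome, as a careful person would: the job done as asked, in the order asked, and still so for the second after the job is handed in, with the robot touching nothing.
It also fails if it takes over 64 s, if anything falls off the work surface, if the arm or the gripper's body presses on something with over 40 N, if the wrist force passes 120 N, or if a joint passes its speed limit or range.

## Working session

There is one attempt and no reset: what is moved stays moved. The work goes in short steps, Python scripts to look and compute and a tool call to move; the robot and the scene stay as the last step left them, time stands still between calls to the robot, and variables do not carry over. Pictures are saved under pics/ and viewed, at most 10 in all, crops included, and the job is handed in when it is done.

Besides the shell and the picture viewer there is one more tool, called after "Call:" by a JSON object that holds its "op" and its "data". move_arm: Moves the arm, as the interface text tells. Its arguments: {"type":"object","properties":{"plan":{"type":"array","items":{"type":"array"}}},"required":["plan"]}

```bash
mkdir -p pics; ls; cat > h.py <<'E'
import numpy as np, cv2
from cell import readout, eyes, env
def ray(c,uv):
    K=c["K"];E=np.array(c["extrinsics"])
    d=np.array([(uv[0]-K[0][2])/K[0][0],-(uv[1]-K[1][2])/K[1][1],-1.])
    return E[:3,3],E[:3,:3]@d
def at(c,uv,z):
    o,d=ray(c,uv); return o+d*(z-o[2])/d[2]
def proj(c,p):
    K=np.array(c["K"]);E=np.array(c["extrinsics"])
    q=E[:3,:3].T@(np.array(p)-E[:3,3]); q=np.array([q[0],-q[1],-q[2]]); q=K@q
    return q[:2]/q[2]
def tri(rs):
    A=0;b=0
    for o,d in rs:
        d=d/np.linalg.norm(d);M=np.eye(3)-np.outer(d,d);A=A+M;b=b+M@o
    return np.linalg.solve(A,b)
def save(c,n,box=None,s=1):
    im=c["img"]
    if box: im=im[box[1]:box[3],box[0]:box[2]]
    cv2.imwrite("pics/"+n,cv2.resize(im[:,:,::-1],None,fx=s,fy=s))
E
python3 - <<'E'
from h import *
print(readout.state())
cs={}
for n in("scene","top"):
    c=eyes.read_camera(n);cs[n]=c
    print(n,np.round(c["K"],1).tolist(),np.round(c["extrinsics"],3).tolist(),[k for k in c])
    for t in("pulley_a","wheel_a","bin"):
        for r in eyes.cut_out(c,t)[:4]: print(t,round(r["score"],2),np.round(r["uv"]),r["mask"].sum())
a=np.hstack([cs["scene"]["img"],cs["top"]["img"]])
save(cs["scene"],"s0.png");save(cs["top"],"t0.png")
E
```

```text
pics
{'t': 0.0, 'joints': array([-1.24158752e+00,  4.91551385e-01,  1.55945148e+00,  2.39552109e-05,
        1.09171731e+00, -1.05632219e-01]), 'qvel': array([ 5.02338176e-05, -1.19974812e-03, -8.60248065e-04,  7.98687609e-04,
        3.42102084e-04,  1.34317431e-03]), 'tau': array([-2.47808675e-03, -6.12649012e+01, -2.58180410e+01,  6.91357744e-02,
        4.82788298e-02, -9.25320910e-05]), 'eef_pos': array([ 263.21796944, -566.59490005,  214.06613433]), 'tcp_rot': array([-3.14047365e+00, -1.40009003e-04,  4.34829891e-01]), 'ft_force': array([0.13058249, 0.17715299, 0.49914273]), 'moment': array([-0.0307229 , -0.06463505, -0.0458368 ]), 'grip_force': 0.0, 'opening': 0.9976098137026427}
scene [[581.7, 0.0, 318.5], [0.0, 581.7, 239.9], [0.0, 0.0, 1.0]] [[-0.739, -0.423, 0.525, 1076.285], [0.674, -0.468, 0.571, 557.41], [0.004, 0.776, 0.631, 707.431], [0.0, 0.0, 0.0, 1.0]] ['img', 'K', 'extrinsics', 'shot']
pulley_a 0.8 [422. 355.] 4813
pulley_a 0.61 [332. 234.] 2749
wheel_a 0.91 [421. 359.] 3741
wheel_a 0.71 [332. 232.] 2124
top [[491.0, 0.0, 323.9], [0.0, 491.0, 242.7], [0.0, 0.0, 1.0]] [[0.011, 0.995, -0.101, 463.266], [-1.0, 0.008, -0.029, -57.038], [-0.028, 0.101, 0.994, 852.559], [0.0, 0.0, 0.0, 1.0]] ['img', 'K', 'extrinsics', 'shot']
pulley_a 0.63 [323. 268.] 3709
wheel_a 0.97 [150. 210.] 3197
wheel_a 0.69 [325. 272.] 3517
bin 0.62 [515. 265.] 16502
```

View pics/s0.png

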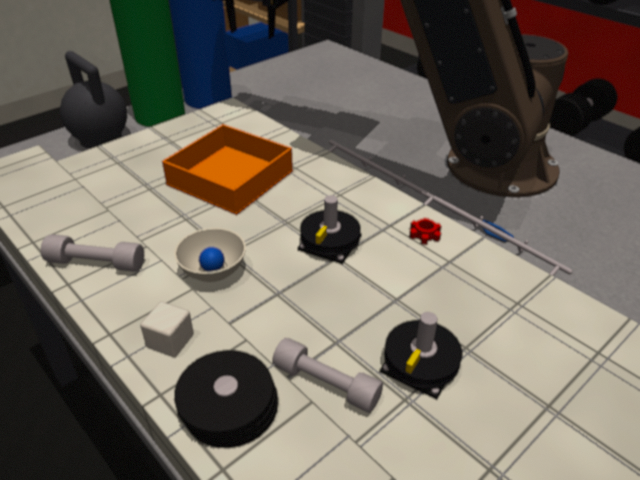

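View pics/t0.png

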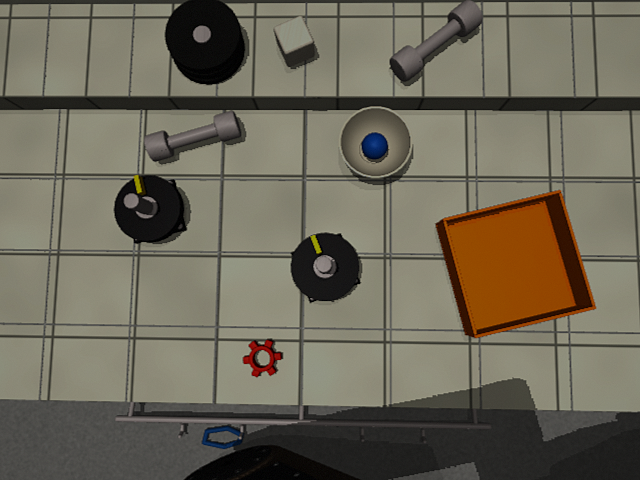

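Pulleys: post tops at scene (429,317)/(331,199), top (132,201)/(323,265). Yellow ribs lie toward +x; the bin is at top (515,265).

```bash
cat > m.py <<'E'
from h import *
S=eyes.read_camera("scene");T=eyes.read_camera("top")
def yel(c,uv,r=45):
    h=cv2.cvtColor(c["img"],cv2.COLOR_RGB2HSV);m=cv2.inRange(h,(22,150,80),(35,255,255))
    k=np.zeros_like(m);cv2.circle(k,tuple(uv),r,255,-1);ys,xs=np.nonzero(m&k)
    return np.array([xs.mean(),ys.mean()]),len(xs)
posts=[((429,317),(132,201)),((331,199),(323,265))]
for s,t in posts:
    P=tri([ray(S,s),ray(T,t)]);ys,n=yel(S,s,60);yt,n2=yel(T,t)
    Y=tri([ray(S,ys),ray(T,yt)])
    print("post top",P.round(1),"rib",Y.round(1),n,n2,"reproj",proj(S,Y)-ys,proj(T,P)-t)
# bin rim corners by hand in top & scene
for s,t in [((225,127),(592,308)),((293,157),(474,336)),((237,211),(437,221)),((164,168),(561,192))]:
    print("rim",tri([ray(S,s),ray(T,t)]).round(1))
save(T,"t1.png",(100,160,380,310),2.8)
E
python3 m.py
```

```text
post top [596.9 255.9 129.3] rib [635.1 267.9  82.4] 187 94 reproj [ 0.12768124 -0.00501231] [-0.58893742  0.44813292]
post top [503.7 -34.9 128.8] rib [539.9 -21.2  80. ] 121 105 reproj [-0.00328179 -0.00018727] [ 0.03660604 -0.0362252 ]
rim [ 443.2 -445.3   82.7]
rim [ 396.1 -269.1   65. ]
rim [ 581.4 -218.5   41.9]
rim [ 624.6 -409.5   69.2]
```

View pics/t1.png

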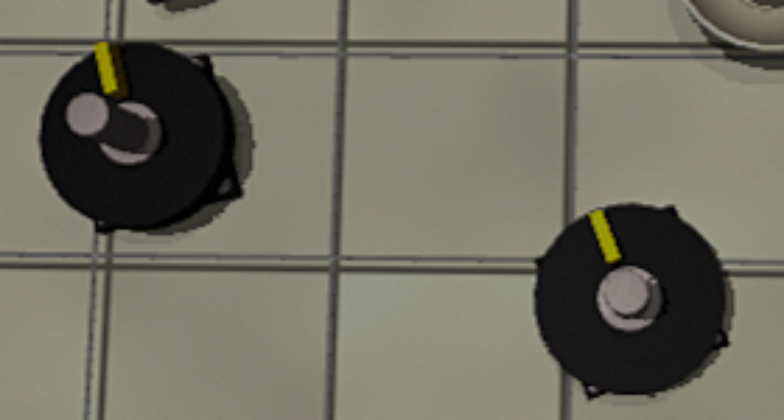

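```bash
cat > d.py <<'E'
import sys
from h import *
from scipy.spatial.transform import Rotation as R
def deltas(pts):
    s=readout.state();r=R.from_euler("xyz",s["tcp_rot"])
    print("now",s["eef_pos"].round(1),s["tcp_rot"].round(3),"t",s["t"],"open",round(s["opening"],3))
    for p in pts: print(np.round(p,1),"->",(r.inv().apply(np.array(p)-s["eef_pos"])/1000).round(4).tolist())
def arc(c,angs,z,r=40): return [(c[0]+r*np.cos(np.radians(a)),c[1]+r*np.sin(np.radians(a)),z) for a in angs]
P1=np.array([596.9,255.9]);P2=np.array([503.7,-34.9])
E
python3 - <<'E'
from d import *
deltas(arc(P2,[-27],190)+arc(P2,[-27,-20,10,40,70],73))
c=eyes.read_camera("top")
for uv in [(592,308),(474,336),(437,221),(561,192)]: print(at(c,uv,89).round(1))
E
```

```text
now [ 263.3 -566.8  214.6] [ 3.142 -0.     0.435] t 0.5 open 0.998
[539.3 -53.1 190. ] -> [0.4668, -0.3497, 0.0246]
[539.3 -53.1  73. ] -> [0.4668, -0.3497, 0.1416]
[541.3 -48.6  73. ] -> [0.4704, -0.3529, 0.1416]
[543.1 -28.   73. ] -> [0.4808, -0.3709, 0.1416]
[534.3  -9.2  73. ] -> [0.4807, -0.3916, 0.1416]
[517.4   2.7  73. ] -> [0.4704, -0.4095, 0.1416]
[ 444.5 -443.4   89. ]
[ 400.  -264.7   89. ]
[ 576.3 -210.8   89. ]
[ 623.3 -403.5   89. ]
```

Call:
{"op": "move_arm", "data": {"plan": [[[0, 0, 0], [0.05, -0.037, 0], -1], [[0, 0, 0], [0.1, -0.074, 0], -1], [[0, 0, 0], [0.15, -0.111, 0], -1], [[0, 0, 0], [0.2, -0.149, 0], -1], [[0, 0, 0], [0.25, -0.187, 0], -1]]}}

```text
t: 1.18
eef_pos: [411.7, -290.7, 214.9]
tcp_rot: [3.141, -0.0, 0.434]
ft_force: [0.8, -0.0, 0.2]
opening: 0.532
grip_force: 0.0
```

Call:
{"op": "move_arm", "data": {"plan": [[[0, 0, 0], [0.05, -0.037, 0.005], -1], [[0, 0, 0], [0.1, -0.074, 0.01], -1], [[0, 0, 0], [0.15, -0.111, 0.015], -1], [[0, 0, 0], [0.2, -0.149, 0.02], -1], [[0, 0, 0], [0.217, -0.163, 0.024], -1]]}}

```text
t: 1.8
eef_pos: [540.1, -50.3, 190.5]
tcp_rot: [3.142, -0.0, 0.438]
ft_force: [-0.2, -0.7, -0.7]
opening: 0.024
grip_force: 0.0
```

```bash
python3 - <<'E'
from d import *
deltas(arc(P2,[-27],190)+arc(P2,[-27,-20,10,40,70],73))
c=eyes.read_camera("wrist");save(c,"w1.png")
print(proj(c,[539,-53,67]),proj(c,[*P2,129]),proj(c,[*P2,67]))
E
```

```text
now [540.1 -50.3 190.5] [ 3.142 -0.     0.438] t 1.8 open 0.024
[539.3 -53.1 190. ] -> [-0.0019, 0.0021, 0.0005]
[539.3 -53.1  73. ] -> [-0.0019, 0.0021, 0.1175]
[541.3 -48.6  73. ] -> [0.0017, -0.0011, 0.1175]
[543.1 -28.   73. ] -> [0.0121, -0.019, 0.1175]
[534.3  -9.2  73. ] -> [0.0121, -0.0397, 0.1175]
[517.4   2.7  73. ] -> [0.0018, -0.0577, 0.1175]
[322.89184734 236.35901282] [281.86749402 289.07206035] [289.37861231 261.34329863]
```

View pics/w1.png

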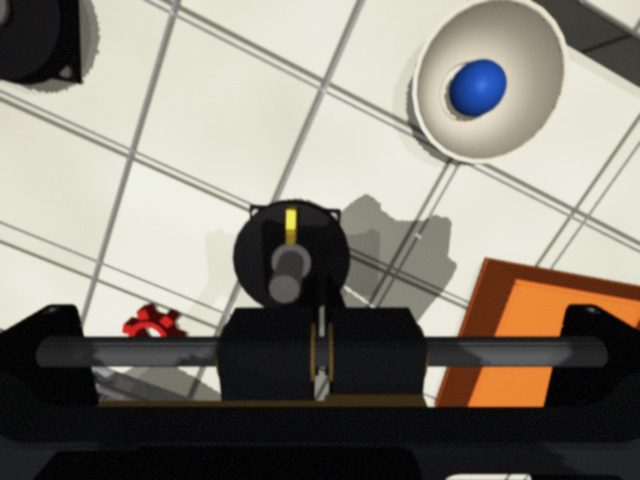

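The post top shows at (285,289), matching the projection (282,289); the rib points up in the image. I'll lower beside it.

Call:
{"op": "move_arm", "data": {"plan": [[[0, 0, 0], [-0.002, 0.002, 0.04], -1], [[0, 0, 0], [-0.002, 0.002, 0.08], -1], [[0, 0, 0], [-0.002, 0.002, 0.1], -1], [[0, 0, 0], [-0.002, 0.002, 0.117], -1], [[0, 0, 0], [-0.002, 0.002, 0.117], -1]]}}

```text
t: 2.48
eef_pos: [537.6, -56.2, 72.9]
tcp_rot: [-3.14, 0.002, 0.434]
ft_force: [-0.7, 0.8, 0.6]
opening: 0.005
grip_force: 0.0
```

```bash
python3 - <<'E'
from d import *
deltas(arc(P2,[-27,-5,20,45,70],73)+arc(P2,[75],120))
c=eyes.read_camera("wrist");save(c,"w2.png",(180,150,500,390),2)
E
```

```text
now [537.6 -56.2  72.9] [-3.14e+00  2.00e-03  4.34e-01] t 2.475 open 0.005
[539.3 -53.1  73. ] -> [0.0029, -0.0021, -0.0002]
[543.5 -38.4  73. ] -> [0.0129, -0.0137, -0.0002]
[541.3 -21.2  73. ] -> [0.0181, -0.0302, -0.0001]
[532.   -6.6  73. ] -> [0.0158, -0.0474, -0.0001]
[517.4   2.7  73. ] -> [0.0065, -0.0619, -0.0001]
[514.1   3.7 120. ] -> [0.0038, -0.0643, -0.0471]
```

View pics/w2.png

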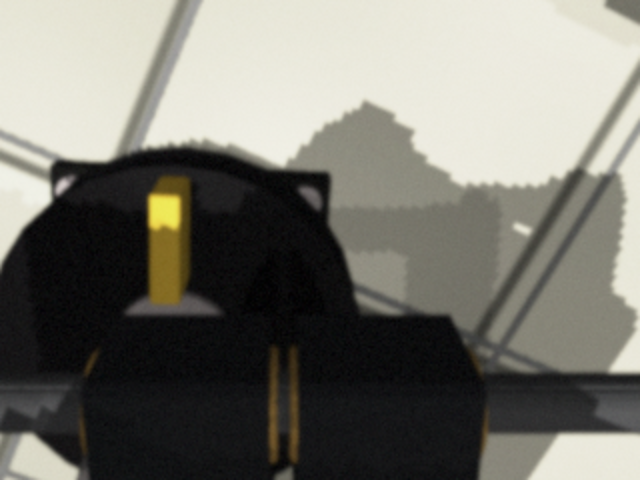

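Call:
{"op": "move_arm", "data": {"plan": [[[0, 0, 0], [0.013, -0.014, 0], -1], [[0, 0, 0], [0.018, -0.03, 0], -1], [[0, 0, 0], [0.016, -0.047, 0], -1], [[0, 0, 0], [0.007, -0.062, 0], -1], [[0, 0, 0], [0.004, -0.064, -0.047], -1]]}}

```text
t: 3.15
eef_pos: [511.6, 5.2, 118.9]
tcp_rot: [-3.138, 0.006, 0.436]
ft_force: [0.7, -0.3, -0.5]
opening: 0.004
grip_force: 0.0
```

```bash
cat > w.py <<'E'
from d import *
def ribang(P,uv,cam="scene",zr=85,show=True):
    c=eyes.read_camera(cam);h=cv2.cvtColor(c["img"],cv2.COLOR_RGB2HSV);m=cv2.inRange(h,(22,150,70),(35,255,255))
    k=np.zeros_like(m);q=proj(c,[*P,80]).astype(int);cv2.circle(k,tuple(int(v) for v in q),60 if cam=="scene" else 36,255,-1);ys,xs=np.nonzero(m&k)
    if len(xs)<5: return None,len(xs),c
    p=at(c,(xs.mean(),ys.mean()),80)[:2]-P
    return (np.degrees(np.arctan2(p[1],p[0])).round(1),np.hypot(*p).round(1)),len(xs),c
E
python3 - <<'E'
from w import *
for i in range(8):
    a,n,c=ribang(P2,None,"scene" if i%2 else "top"); print(i,a,n)
print(readout.state()["eef_pos"],readout.state()["t"])
save(c,"s2.png",(240,150,440,300),3)
E
```

```text
0 None 0
1 (np.float64(100.0), np.float64(37.6)) 162
2 None 0
3 (np.float64(100.2), np.float64(37.5)) 160
4 None 0
5 (np.float64(100.1), np.float64(37.6)) 161
6 None 0
7 (np.float64(100.1), np.float64(37.6)) 161
[514.2592371    3.90182521 119.76388565] 3.55
```

View pics/s2.png

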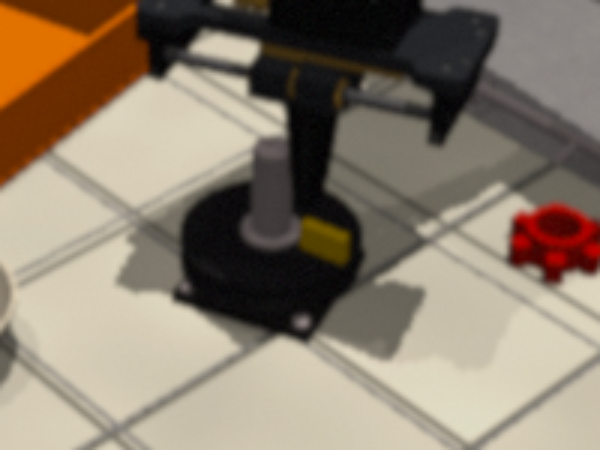

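The P2 rib (scene ~(348,230)) turned about 79° and stopped at once, so it likely binds. Now for P1.

```bash
python3 - <<'E'
from d import *
deltas(arc(P1,[-31],190)+arc(P1,[-31],73))
E
```

```text
now [514.3   3.9 119.8] [-3.141e+00  1.000e-03  4.350e-01] t 3.55 open 0.007
[631.2 235.3 190. ] -> [0.2034, -0.1607, -0.0704]
[631.2 235.3  73. ] -> [0.2035, -0.1606, 0.0466]
```

Call:
{"op": "move_arm", "data": {"plan": [[[0, 0, 0], [0, 0, -0.06], -1], [[0, 0, 0], [0.045, -0.036, -0.07], -1], [[0, 0, 0], [0.09, -0.072, -0.07], -1], [[0, 0, 0], [0.137, -0.108, -0.07], -1], [[0, 0, 0], [0.185, -0.145, -0.07], -1]]}}

```text
t: 4.18
eef_pos: [622.0, 214.9, 189.6]
tcp_rot: [-3.141, 0.001, 0.434]
ft_force: [0.5, -0.1, 0.3]
opening: 0.004
grip_force: 0.0
```

Call:
{"op": "move_arm", "data": {"plan": [[[0, 0, 0], [0.0184, -0.0157, 0], -1], [[0, 0, 0], [0.0184, -0.0157, 0.02], -1], [[0, 0, 0], [0.0184, -0.0157, 0.07], -1], [[0, 0, 0], [0.0184, -0.0157, 0.1], -1], [[0, 0, 0], [0.0184, -0.0157, 0.117], -1]]}}

```text
t: 4.8
eef_pos: [630.8, 235.0, 71.0]
tcp_rot: [-3.141, 0.003, 0.435]
ft_force: [0.5, -0.5, 0.5]
opening: -0.0
grip_force: 0.0
```

```bash
python3 - <<'E'
from d import *
deltas(arc(P1,[-31,-8,17,42,67],73)+arc(P1,[72],120))
E
```

```text
now [630.8 235.   71. ] [-3.141e+00  3.000e-03  4.350e-01] t 4.8 open -0.0
[631.2 235.3  73. ] -> [0.0005, -0.0001, -0.002]
[636.5 250.3  73. ] -> [0.0116, -0.0115, -0.0021]
[635.2 267.6  73. ] -> [0.0177, -0.0278, -0.0021]
[626.6 282.7  73. ] -> [0.0163, -0.045, -0.0021]
[612.5 292.7  73. ] -> [0.0077, -0.0601, -0.002]
[609.3 293.9 120. ] -> [0.0051, -0.0626, -0.049]
```

Call:
{"op": "move_arm", "data": {"plan": [[[0, 0, 0], [0.0116, -0.0115, -0.001], -1], [[0, 0, 0], [0.0177, -0.0278, -0.001], -1], [[0, 0, 0], [0.0163, -0.045, -0.001], -1], [[0, 0, 0], [0.0077, -0.06, -0.001], -1], [[0, 0, 0], [0.005, -0.0626, -0.049], -1]]}}

```text
t: 5.42
eef_pos: [606.5, 294.9, 120.3]
tcp_rot: [-3.141, 0.007, 0.436]
ft_force: [-0.1, 0.1, 1.4]
opening: 0.007
grip_force: 0.0
```

```bash
python3 - <<'E'
from w import *
for i in range(5):
    a,n,c=ribang(P1,None,"scene"); print(i,a,n)
for i in range(2): print(ribang(P1,None,"top")[:2])
print(readout.state()["eef_pos"],readout.state()["t"])
save(c,"s3.png",(320,270,520,420),3)
E
```

```text
0 (np.float64(127.8), np.float64(42.1)) 134
1 (np.float64(137.5), np.float64(37.9)) 140
2 (np.float64(149.9), np.float64(35.8)) 75
3 (np.float64(162.7), np.float64(23.4)) 54
4 (np.float64(172.7), np.float64(26.2)) 65
((np.float64(-177.6), np.float64(35.8)), 78)
((np.float64(-167.3), np.float64(35.3)), 78)
[609.07825772 294.05659894 121.80852589] 5.775
```

P1 coasts at about 4 rad/s, so it runs free and P2 binds. I'll go above the P2 post with the jaws open.

```bash
python3 - <<'E'
from d import *
deltas([(*P2,190)])
E
```

```text
now [609.1 294.1 121.8] [-3.142e+00  1.000e-03  4.350e-01] t 5.775 open 0.004
[503.7 -34.9 190. ] -> [-0.2343, 0.2539, -0.0679]
```

Call:
{"op": "move_arm", "data": {"plan": [[[0, 0, 0], [0, 0, -0.06], -1], [[0, 0, 0], [-0.04, 0.043, -0.068], -1], [[0, 0, 0], [-0.08, 0.087, -0.068], -1], [[0, 0, 0], [-0.12, 0.13, -0.068], 0.6], [[0, 0, 0], [-0.16, 0.173, -0.068], 0.6]]}}

```text
t: 6.4
eef_pos: [536.4, 68.2, 189.9]
tcp_rot: [-3.141, 0.001, 0.435]
ft_force: [0.6, 0.4, 0.3]
opening: 0.162
grip_force: 0.0
```

Call:
{"op": "move_arm", "data": {"plan": [[[0, 0, 0], [-0.035, 0.038, 0], 0.6], [[0, 0, 0], [-0.0743, 0.081, 0], 0.6], [[0, 0, 0], [-0.0743, 0.081, 0], 0.6], [[0, 0, 0], [-0.0743, 0.081, 0], 0.6]]}}

```text
t: 6.9
eef_pos: [504.2, -34.9, 190.2]
tcp_rot: [-3.141, 0.0, 0.434]
ft_force: [0.4, 1.1, -0.5]
opening: 0.58
grip_force: 0.0
```

```bash
python3 - <<'E'
from w import *
a,n,c=ribang(P2,None,"scene");print(a,n)
w=eyes.read_camera("wrist");save(w,"w3.png")
print("wrist proj",proj(w,[*P2,129]),proj(w,[*P2,67]), "tcp",proj(w,readout.state()["eef_pos"]))
print("scene proj",proj(c,[*P2,129]))
deltas([(*P2,93)])
T=eyes.read_camera("top")
for r in eyes.cut_out(T,"bin")[:2]:
    h=cv2.cvtColor(T["img"],cv2.COLOR_RGB2HSV)
    ct=max(cv2.findContours(r["mask"].astype(np.uint8),0,2)[0],key=cv2.contourArea).reshape(-1,2)
    p=np.array([at(T,q,89)[:2] for q in ct],np.float32);print(r["score"],cv2.minAreaRect(p))
E
```

```text
(np.float64(100.6), np.float64(37.1)) 166
wrist proj [321.02460106 257.20760806] [321.138898   234.94509082] tcp [319.99158442 291.40729331]
scene proj [331.04156032 198.91376012]
now [504.4 -34.  190.3] [-3.141  0.     0.436] t 7.0 open 0.661
[503.7 -34.9  93. ] -> [-0.001, 0.0005, 0.0973]
0.65 ((511.4929504394531, -326.9942626953125), (192.80584716796875, 204.658447265625), 14.296041488647461)
```

View pics/w3.png

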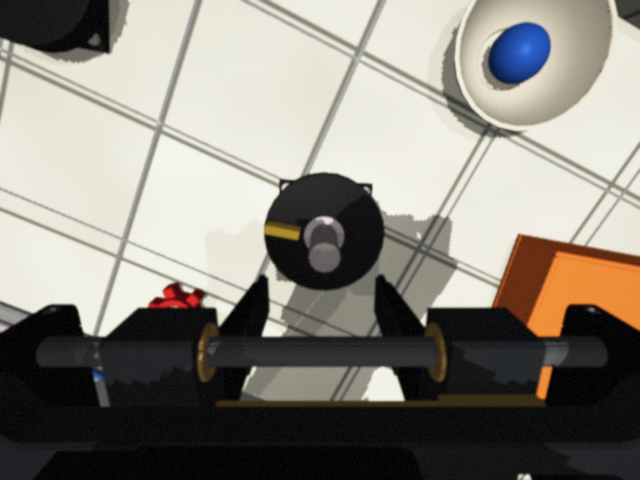

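The post top at (324,257) is centred between the fingertips at (265,280) and (378,280). I'll descend and grip.

Call:
{"op": "move_arm", "data": {"plan": [[[0, 0, 0], [-0.001, 0.002, 0.05], 0.6], [[0, 0, 0], [-0.001, 0.002, 0.08], 0.6], [[0, 0, 0], [-0.001, 0.002, 0.097], 0.6], [[0, 0, 0], [-0.001, 0.002, 0.097], 0.6], [[0, 0, 0], [-0.001, 0.002, 0.097], -1]]}}

```text
t: 7.72
eef_pos: [504.6, -36.8, 94.2]
tcp_rot: [3.141, -0.001, 0.436]
ft_force: [0.4, 0.1, -0.1]
opening: 0.744
grip_force: 0.0
```

Call:
{"op": "move_arm", "data": {"plan": [[[0, 0, 0], [0, 0, 0], -1], [[0, 0, 0], [0, 0, 0], -1], [[0, 0, 0], [0, 0, 0], -1], [[0, 0, 0], [0, 0, 0], -1], [[0, 0, 0], [0, 0, 0], -1]]}}

```text
t: 8.35
eef_pos: [504.0, -37.1, 93.6]
tcp_rot: [-3.141, 0.0, 0.435]
ft_force: [0.8, 2.1, -1.3]
opening: 0.248
grip_force: 30.0
```

Call:
{"op": "move_arm", "data": {"plan": [[[0, 0, 0], [0, 0, -0.01], -1], [[0, 0, 0], [0, 0, -0.03], -1], [[0, 0, 0], [0, 0, -0.055], -1], [[0, 0, 0], [0, 0, -0.08], -1], [[0, 0, 0], [0, 0, -0.1], -1]]}}

```text
t: 8.98
eef_pos: [503.8, -37.1, 194.7]
tcp_rot: [-3.142, 0.0, 0.435]
ft_force: [-0.1, -0.2, -7.7]
opening: 0.245
grip_force: 30.0
```

```bash
python3 - <<'E'
from d import *
deltas([(511.5,-329,194),(511.5,-329,98)])
c=eyes.read_camera("scene");save(c,"s4.png",(140,90,480,420),1.7)
T=eyes.read_camera("top")
for n in("pulley_a",):
  for r in eyes.cut_out(T,n)[:3]: print(r["score"],r["uv"])
E
```

```text
now [503.8 -37.1 194.7] [-3.142  0.     0.435] t 8.975 open 0.245
[ 511.5 -329.   194. ] -> [-0.116, 0.268, 0.0007]
[ 511.5 -329.    98. ] -> [-0.116, 0.268, 0.0967]
0.92 [150.3, 205.6]
0.55 [307.1, 295.8]
```

View pics/s4.png

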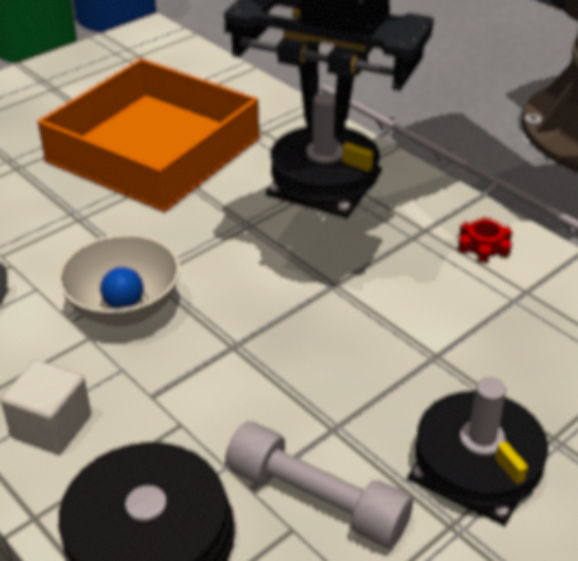

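The pulley is held clear and upright, with the bin rim corners in the crop at (143,60), (259,97), (163,172) and (40,123). I'll cross-check the bin centre in this view.

```bash
python3 - <<'E'
from d import *
c=eyes.read_camera("scene");T=eyes.read_camera("top")
s=[(143,60),(259,97),(163,172),(40,123)];t=[(592,308),(474,336),(437,221),(561,192)]
for a,b in zip(s,t):
    a=np.array(a)/1.7+[140,90]; print(at(c,a,89).round(),tri([ray(c,a),ray(T,b)]).round())
E
```

```text
[ 446. -441.   89.] [ 444. -444.   87.]
[ 395. -267.   89.] [ 400. -263.   93.]
[ 579. -214.   89.] [ 578. -212.   88.]
[ 627. -394.   89.] [ 623. -405.   83.]
```

Call:
{"op": "move_arm", "data": {"plan": [[[0, 0, 0], [-0.015, 0.035, 0], -1], [[0, 0, 0], [-0.035, 0.081, 0], -1], [[0, 0, 0], [-0.055, 0.127, 0], -1], [[0, 0, 0], [-0.075, 0.173, 0], -1], [[0, 0, 0], [-0.095, 0.219, 0], -1]]}}

```text
t: 9.85
eef_pos: [509.7, -277.2, 192.2]
tcp_rot: [-3.14, 0.001, 0.435]
ft_force: [0.9, 0.5, -6.5]
opening: 0.244
grip_force: 30.0
```

Call:
{"op": "move_arm", "data": {"plan": [[[0, 0, 0], [-0.012, 0.03, 0], -1], [[0, 0, 0], [-0.021, 0.049, 0], -1], [[0, 0, 0], [-0.021, 0.049, 0], -1], [[0, 0, 0], [-0.021, 0.049, 0], -1]]}}

```text
t: 10.35
eef_pos: [511.7, -328.1, 193.1]
tcp_rot: [-3.14, 0.0, 0.435]
ft_force: [0.2, 1.1, -6.4]
opening: 0.247
grip_force: 30.0
```

```bash
python3 - <<'E'
from d import *
deltas([(511.5,-330,194),(511.5,-330,99)])
w=eyes.read_camera("wrist");S=eyes.read_camera("scene")
im=np.hstack([w["img"],S["img"][60:300,80:400].repeat(2,0).repeat(2,1)])
cv2.imwrite("pics/w5.png",cv2.resize(im[:,:,::-1],(800,300)))
E
```

```text
now [ 511.7 -328.1  193.1] [-3.14   0.     0.435] t 10.35 open 0.247
[ 511.5 -330.   194. ] -> [-0.001, 0.0016, -0.0009]
[ 511.5 -330.    99. ] -> [-0.0009, 0.0018, 0.0941]
```

View pics/w5.png

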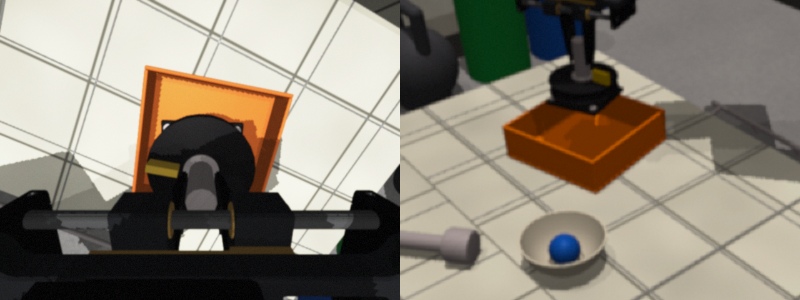

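The pulley hangs over the middle of the bin: wrist view centre ~(200,165), between walls at ~(145,..) and (280,..). Lowering.

Call:
{"op": "move_arm", "data": {"plan": [[[0, 0, 0], [-0.001, 0.002, 0.03], -1], [[0, 0, 0], [-0.001, 0.002, 0.06], -1], [[0, 0, 0], [-0.001, 0.002, 0.08], -1], [[0, 0, 0], [-0.001, 0.002, 0.088], -1], [[0, 0, 0], [-0.001, 0.002, 0.09], -1]]}}

```text
t: 11.08
eef_pos: [512.1, -331.0, 103.8]
tcp_rot: [3.141, -0.0, 0.435]
ft_force: [-0.5, 0.5, -6.6]
opening: 0.248
grip_force: 30.0
```

Call:
{"op": "move_arm", "data": {"plan": [[[0, 0, 0], [0, 0, 0.001], -1], [[0, 0, 0], [0, 0, 0.002], -1], [[0, 0, 0], [0, 0, 0.003], -1], [[0, 0, 0], [0, 0, 0.003], -1]]}}

```text
t: 11.58
eef_pos: [511.8, -331.3, 100.8]
tcp_rot: [3.141, -0.0, 0.435]
ft_force: [1.1, 0.3, -6.3]
opening: 0.249
grip_force: 30.0
```

Call:
{"op": "move_arm", "data": {"plan": [[[0, 0, 0], [0, 0, 0.001], -1], [[0, 0, 0], [0, 0, 0.002], -1], [[0, 0, 0], [0, 0, 0.002], -1]]}}

```text
t: 11.95
eef_pos: [511.9, -331.3, 98.8]
tcp_rot: [3.141, -0.0, 0.435]
ft_force: [0.8, 1.3, -4.8]
opening: 0.249
grip_force: 30.0
```

Call:
{"op": "move_arm", "data": {"plan": [[[0, 0, 0], [0, 0, 0.0005], -1], [[0, 0, 0], [0, 0, 0.001], -1], [[0, 0, 0], [0, 0, 0.001], -1]]}}

```text
t: 12.32
eef_pos: [512.0, -331.2, 98.7]
tcp_rot: [3.141, -0.0, 0.435]
ft_force: [-2.0, 4.7, 7.2]
opening: 0.247
grip_force: 30.0
```

Contact: the force changed sign. Releasing.

Call:
{"op": "move_arm", "data": {"plan": [[[0, 0, 0], [0, 0, 0], 0.4], [[0, 0, 0], [0, 0, 0], 0.4], [[0, 0, 0], [0, 0, 0], 0.4], [[0, 0, 0], [0, 0, 0], 0.4]]}}

```text
t: 12.82
eef_pos: [511.8, -331.4, 97.6]
tcp_rot: [3.141, 0.0, 0.435]
ft_force: [0.1, -0.7, 0.0]
opening: 0.614
grip_force: 0.0
```

Call:
{"op": "move_arm", "data": {"plan": [[[0, 0, 0], [0, 0, -0.02], 0.4], [[0, 0, 0], [0, 0, -0.06], 0.4], [[0, 0, 0], [0, 0, -0.11], 0.4], [[0, 0, 0], [0, 0, -0.15], 0.4], [[0, 0, 0], [0, 0, -0.15], 0.4]]}}

```text
t: 13.45
eef_pos: [512.6, -331.9, 250.8]
tcp_rot: [3.136, -0.002, 0.435]
ft_force: [-0.3, -0.9, -1.0]
opening: 0.699
grip_force: 0.0
```

```bash
python3 - <<'E'
from w import *
print(ribang(P1,None)[:2],ribang(P1,None)[:2])
S=eyes.read_camera("scene");w=eyes.read_camera("wrist")
im=np.hstack([S["img"],w["img"]]);cv2.imwrite("pics/f.png",cv2.resize(im[:,:,::-1],(800,300)))
print(readout.state()["eef_pos"],readout.state()["opening"],readout.state()["ft_force"])
E
```

```text
((np.float64(76.9), np.float64(39.1)), 250) ((np.float64(76.9), np.float64(39.2)), 248)
[ 511.42352885 -331.0202096   246.25897948] 0.6979661863109162 [-0.39082875 -0.15134102 -0.7671212 ]
```

View pics/f.png

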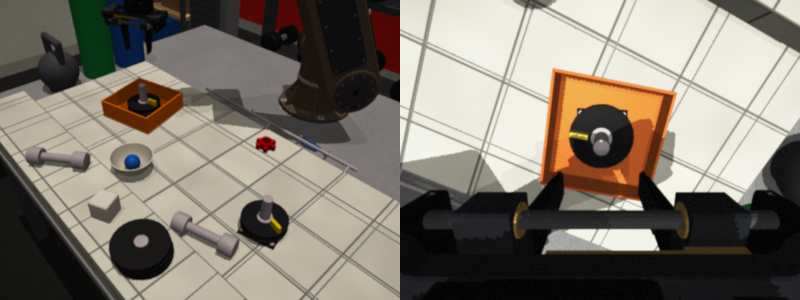

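The pulley stands upright mid-bin (wrist panel ~(601,137)), and the free one is still in its place and now at rest.

```bash
python3 -c "
from cell import env; print(env.job_done())"
```

```text
the job is handed in; nothing more can be done
None
```

I pushed both wheels by their ribs: the one farther to the left ran free and stays where it was. The other stopped at once after about 79°, so it is the one that binds and it now stands upright on the bin floor; the job is handed in at about 14 s.

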